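# Load a round gift canister into the lettering cradle

### The job

Get the round gift canister ready for lettering: roll it up the ramp into the vee cradle (roll it, do not lift it) and let it settle, slide it along the vee until its end is pressed home against the end stop, then push the clamp handle down until the clamp locks with its rubber foot on the canister. The canister is thin board and dents easily, so push it gently, do not force the cradle or its clamp, leave the boxes and the cup alone, and let go of everything at the end.

Things in the scene. Friction and masses are not known exactly. Their poses are not given: they have to be found in the camera images.
- canister: Round kraft-board gift canister with olive caps, a closed cylinder of diameter 90 mm and length 140 mm, 0.18 to 0.35 kg, lying on the table beyond the foot of the ramp, roughly parallel to the vee. Too fat for most grippers. Origin at its centre; x is its long axis (y and z turn as it rolls). Pushed a little below mid-height it rolls most freely. Dents under pushes of more than about 20 N.
- cradle: Wooden lettering cradle fixed to the table, x -150 to +130 mm; origin on the table under the vee's axis, x along the vee (to the end stop), +y the ramp side, -y the clamp side. The vee's flanks lie at 30 degrees to level and meet at y 0, z 12 mm; they end at y +28, z 28 (lip, ramp side) and y -44, z 37 (clamp side). The canister settles with its axis at y 0, z 64 mm.
- ramp_foot (a point): Middle of the foot of the ramp, where it meets the table, at cradle y +200 mm. From here it rises at 5 degrees to y +155, z 4 mm, then plane at 11 degrees to the vee's lip; it is as long (cradle x) as the cradle.
- end_stop: Aluminium stop plate on a track (y -58, up to z 45 mm), set across the +x end of the vee, fixed for this job. Its axes are those of the cradle; its origin lies on the table, under the vee's axis, in the plane of the plate's face that meets the canister end. The plate is 8 mm thick and covers y -65 to +25 mm, z 37 to 87 mm; a black knob stands on its carriage at x +22, y -58 mm, up to z 86 mm.
- clamp_axis (a point): Middle of the axis of the clamp's handle, parallel to cradle x, at cradle x +15, y -115, z 75 mm. The steel toggle clamp stands here on the clamp side: its cheeks, 28 mm wide, reach from y -76 to -125 and up to z 136 mm; its raised arm stands over y -35 to -95 mm and up to z 220 mm and is 24 mm wide.
- clamp_handle (a joint): Angle of the toggle clamp's handle in rad: 0 to 0.15 at the start (open), 1.05 at dead centre, 1.09 fully down and locked. About clamp_axis it points away from the vee (-y), 65 degrees above level at 0 and 3 degrees at 1.09. Pushing it outward and down lowers the arm; friction holds it where it is left. It needs 2 to 5 N at the grip, most just before dead centre, and then drops over.
- handle_grip (a point): Point on the centre line of the clamp's black handle grip, 100 mm from the handle's axis. The grip is a round bar of 16 mm diameter that runs from 62 to 125 mm (133 mm with its round end) from the axis, at cradle x +15 mm.
- clamp_foot: Black rubber foot of the clamp, diameter 24 mm, on the end of the clamp's arm (up beside the vee at the start). Locked, it bears down on top of the canister with about 6 N, at cradle x +15, y 0, z 109 mm. The origin is at the arm's pivot (cradle x +15, y -85, z 125 mm).
- kraft_box_a: Bystander: long flat kraft box 190 x 44 x 24 mm; origin at the centre of its underside, x along it.
- kraft_box_b: Bystander: a second box like kraft_box_a.
- paper_cup: Bystander: paper cup 74 mm wide, 80 mm high; origin at the centre of its underside.
Not all that is in view belongs to the job. What is meant by the canister is not red, and is the larger of those in its own colour.

How it is judged:
On the way, in this order (a step that is already met when the one before it is completed fails the run):
1. the canister lies settled in the vee, clamp still open (y of canister in the frame of cradle between -0.005 and 0.005 m and z of canister in the frame of cradle below 0.067 m and angle between the x axis of canister and the x axis of cradle, either way round below 0.05 rad and value of joint clamp_handle below 0.6 rad), for 0.3 s.
2. the canister, lying in the vee, is pressed against the end stop (more than 2 N), clamp still open (contact force between canister and end_stop above 2 N and z of canister in the frame of cradle below 0.067 m and value of joint clamp_handle below 0.6 rad), for 0.1 s.
3. the clamp is locked on the canister (value of joint clamp_handle above 1.05 rad and contact force between clamp_foot and canister above 3 N), for 0.2 s.
At the end, for the whole second after the job is handed in: The canister lies at rest, settled in the vee (axis within 4 mm of the vee's axis, not more than 2 mm too high, parallel within 2.3 degrees), its end within 2 mm of the end stop, the clamp handle past dead centre (joint above 1.05) and the rubber foot pressing on the canister with more than 3 N (all of step 3 and y of canister in the frame of cradle between -0.004 and 0.004 m and z of canister in the frame of cradle below 0.066 m and angle between the x axis of canister and the x axis of cradle, either way round below 0.04 rad and x of canister in the frame of end_stop above -0.072 m and linear speed of canister below 0.01 m/s); the robot touches nothing.
It fails at once if the robot pushes the canister with more than 20 N, or the canister is driven against the end stop with more than 20 N (dented) (contact force between any of the arm, the fingers and canister above 20 N or contact force between canister and end_stop above 20 N).
It fails at once if the canister is lifted instead of rolled (its centre more than 95 mm above the table) (height (world z) of canister above 0.095 m).
It fails at once if the robot pushes the cradle or its clamp with more than 40 N (contact force between any of the arm, the fingers and cradle above 40 N).
It fails at once if a kraft box or the cup is disturbed (moved more than 15 mm) (distance of any of kraft_box_a, kraft_box_b, paper_cup from where it was at the start of the episode above 0.015 m).
It also fails if it takes over 69 s, if anything falls off the work surface, if the arm or the gripper's body presses on something with over 40 N, if the wrist force passes 120 N, or if a joint passes its speed limit or range.

### The arm

A 6-joint arm with a two-finger parallel gripper is mounted at the origin on the work surface. World frame = base frame: x ahead of the robot, y to its left, z up, the work surface at z = 0. Lengths are in m, angles in rad, forces in N, time in s.
With the tool pointing down it reaches from about 0.325 to 0.925 m from the base axis. Payload 3.1 kg.
Tool frame: the origin (TCP) lies on the centre line of the jaws, within the pads' length; the fingertips stand 25 mm ahead of it and the grasp point (between the pads) lies 6 mm ahead of it; z points along the fingers, y is the direction in which the jaws open and shut (so a half turn about z gives the same grasp; the last joint's range is limited). The gripper opens to 85 mm and grips with 20 to 120 N. Pads are 22 mm wide; open, the fingers measure 114 mm over their backs; the gripper's body (76 mm by 85 mm) begins 54 mm behind the grasp point. The pads swing forward as they close: fully open they stand 13 mm farther back than shut.
Start: joints at [1.119, 0.217, 1.613, -0, 1.311, -0.112], TCP at [0.208, 0.589, 0.256] pointing down, gripper open.
Joint ranges: [-2.75, 2.75], [-0.78, 2.1], [0.31, 2.55], [-1.13, 4.27], [0.13, 2.63], [-2.58, 2.58]. Speed limits (rad/s): [2.79, 2.79, 3.14, 3.14, 3.14, 3.14].

### API

Orientations are given as a unit quaternion [w, x, y, z].
In Python, from cell import sensors, viewer, job gives the robot as it stands.
- The arm moves only by the shell command python3 -m creep 'ROWS'. ROWS is text: rows parted by semicolons, each of 7 numbers parted by spaces: the shift along the tool's x, y, z in m, then the turn, a rotation vector about the tool's x, y, z in rad, then the closure, from 0 (fully open) to 1 (shut). A call has 1 to 20 rows; each row is the pose to reach, as a shift and turn from the pose commanded when the call began, along the tool's axes at that moment; what a row does not reach only later rows make up. A row lasts 1/8 s, in which the tool goes at most 62.5 mm and 10.7 degrees, less where a joint would pass 70% of its speed; a pose out of reach is approached as far as the arm can. A call with a gripper value outside its range is refused whole. The fingers move at their own pace and stop on an object; the grip force is fixed at half the most. Time passes only in rows, so rows that repeat a pose let the fingers close. It gives the time, the measured TCP pose, the force and the opening at its end, in the units of the state.
- sensors.read_state(): the state, without advancing time (a new reading comes with each control period).
- viewer.capture(name): name is "scene" or "top" or "wrist"; returns (picture, depth): 480x640x3 uint8, red, green, blue; 480x640 float32, m along the optical axis (not along the pixel's ray), 0 where there is no reading.
- viewer.camera_model(name): a dict with "intrinsics" (3x3 intrinsics, pixels), "eye" and "orientation" of the camera in the world. Camera axes: x right, y up, looking along -z (the intrinsics and any distortion apply to the point x, -y, -z); pixel columns grow to the right and rows downward; lengths in m; the calibration is good to about 2 mm. A picture is of the moment at which its call begins: read the wrist's pose just before it. camera_model takes no time and is no camera call; for the wrist camera it gives the pose at the moment of the call.
- job.hand_in(): hands the job in, once; it reports no verdict.
The state is a dict: "clock": time; "joint_pos": joint angles; "dq": joint speeds; "joint_efforts": joint torques, N m; "tool_pos": TCP position; "eef_rot": TCP orientation; "ft_force": force on the tool from outside, world axes, zero at the start; "ft_torque": the same for the moment, N m; "opening": opening from 0.0 (shut) to 1.0 (fully open).
Only numpy, scipy, OpenCV 4.12 (cv2) and the standard library are available. Lean on these libraries where they do the work, as an engineer would, in place of code of your own. Each camera call takes 0.05 s, during which the arm holds its last target. There are 200 camera calls.

## Working session

There is one attempt and no reset: what is moved stays moved. The work goes in short steps, Python scripts to look and compute and a shell command to move; the robot and the scene stay as the last step left them, time stands still between calls to the robot, and variables do not carry over. Pictures are saved under pics/ and viewed, about 8 in all and at most 12, crops included, and the job is handed in when it is done.

```bash
ls; mkdir -p pics; python3 - <<'E'
from cell import sensors, viewer
import cv2,numpy as np
print(sensors.read_state())
for n in("scene","top"):
    p,d=viewer.capture(n); cv2.imwrite(f"pics/{n}0.png",p[:,:,::-1]); np.savez(f"{n}0.npz",p=p,d=d)
    print(n,viewer.camera_model(n),d.min(),d.max())
E
```

```text
pics
{'clock': 0.0, 'joint_pos': array([ 1.11881635e+00,  2.17745090e-01,  1.61494213e+00,  1.91761004e-05,
        1.31124374e+00, -1.12235119e-01]), 'dq': array([-0.00010288, -0.00127933, -0.00098435, -0.00052761, -0.0002753 ,
        0.00091489]), 'joint_efforts': array([ 8.01085498e-04, -3.96850491e+01, -3.03853083e+01,  1.76844856e-05,
        9.70280380e-03,  2.06202841e-06]), 'tool_pos': array([0.20794686, 0.58860291, 0.25496961]), 'eef_rot': array([-3.34367618e-04,  1.69058936e-01,  9.85605250e-01, -1.12035987e-03]), 'ft_force': array([ 0.39784128, -0.57866504, -0.60907372]), 'ft_torque': array([-0.02817976, -0.00656639, -0.04802391]), 'opening': 0.9974088100550828}
scene {'intrinsics': array([[504.24243596,   0.        , 314.00070705],
       [  0.        , 504.24243596, 240.36142003],
       [  0.        ,   0.        ,   1.        ]]), 'eye': array([1.41508643, 0.60416508, 1.22414059]), 'orientation': array([0.43259538, 0.17391721, 0.32040149, 0.82459501])} 0.0 3.9988837
top {'intrinsics': array([[511.98680712,   0.        , 315.03817631],
       [  0.        , 511.98680712, 243.85361139],
       [  0.        ,   0.        ,   1.        ]]), 'eye': array([0.37056111, 0.03194032, 1.48152799]), 'orientation': array([-0.70297167, -0.05431628,  0.0459483 ,  0.70765057])} 0.0 2.4553797
```

View pics/top0.png

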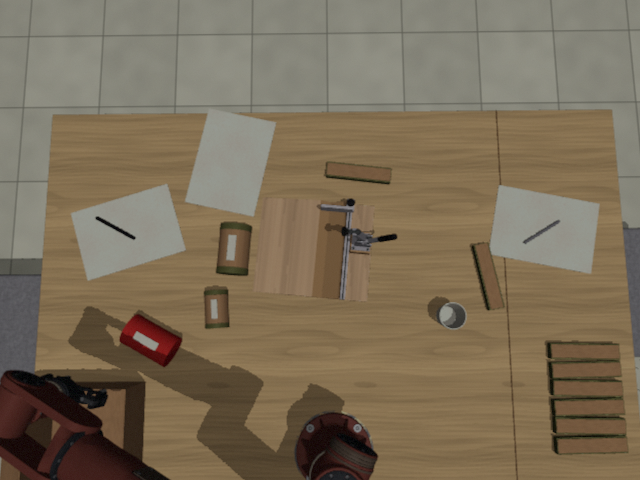

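View pics/scene0.png

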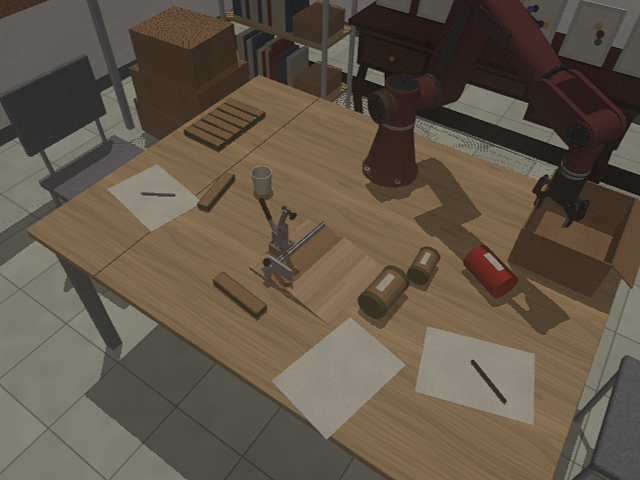

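Top: big kraft canister at about (235,249), small decoy (217,307), red decoy (150,340); ramp foot edge from (265,197) to (255,293), stop at the top (335,207), clamp handle at (385,238), cup (452,316), boxes (358,173), (487,275). The scene view agrees with this. Next I measure.

```bash
cat > h.py <<'E'
import numpy as np,cv2
from scipy.spatial.transform import Rotation as R
def rot(q): return R.from_quat([q[1],q[2],q[3],q[0]])
def cloud(m,d):
    K=m["intrinsics"];v,u=np.mgrid[:d.shape[0],:d.shape[1]]
    P=np.stack([(u-K[0,2])/K[0,0]*d,-(v-K[1,2])/K[1,1]*d,-d],-1)
    return P@rot(m["orientation"]).as_matrix().T+m["eye"]
def onplane(m,u,v,z):
    K=m["intrinsics"];r=rot(m["orientation"]).apply([(u-K[0,2])/K[0,0],-(v-K[1,2])/K[1,1],-1])
    return m["eye"]+r*(z-m["eye"][2])/r[2]
E
python3 - <<'E'
from h import *
from cell import viewer
f=np.load("top0.npz");p,d=f["p"],f["d"];m=viewer.camera_model("top");P=cloud(m,d);np.save("P.npy",P)
z=P[...,2]
print("table z",np.median(z[320:400,200:280]),np.median(z[120:150,300:450]))
for (u,v) in [(265,197),(255,293),(368,300),(370,204)]: print(u,v,onplane(m,u,v,0.0),P[v,u])
# canister
for nm,(a,b,c,e) in dict(can=(205,262,215,285),small=(195,240,280,335)).items():
    Z=P[c:e,a:b].reshape(-1,3);k=(Z[:,2]>.03)&(Z[:,2]<.12)
    Q=Z[k];uv=np.argwhere(((z>.03)&(z<.12))[c:e,a:b])[:,::-1]+[a,c]
    r=cv2.minAreaRect(Q[:,:2].astype(np.float32)); print(nm,k.sum(),"zmax",np.percentile(Q[:,2],99),r,Q.mean(0))
c=p[180:320,200:420];c=cv2.resize(c,None,fx=3.6,fy=3.6,interpolation=cv2.INTER_CUBIC)
cv2.imwrite("pics/crop1.png",np.clip(c[:,:,::-1]*1.4,0,255))
for v in range(198,304,8): print(v,(z[v,252:400:6]*1000).round().astype(int))
E
```

```text
table z -1.3883095363320663e-05 0.0006335408589887015
265 197 [0.72377725 0.19649864 0.        ] [0.72301041 0.19614138 0.00321643]
255 293 [0.44023916 0.22312243 0.        ] [0.4402082  0.22303747 0.00065838]
368 300 [ 0.41812729 -0.10240497  0.        ] [ 4.18123759e-01 -1.02394982e-01  1.10100793e-04]
370 204 [ 0.69993076 -0.11404434  0.        ] [ 0.70008761 -0.11411386 -0.00070552]
can 1628 zmax 0.09510875033515939 ((0.562972903251648, 0.27718043327331543), (0.08872205018997192, 0.14066675305366516), 85.93373107910156) [0.56039908 0.27213366 0.07959687]
small 917 zmax 0.07345829661727706 ((0.39607810974121094, 0.3251625597476959), (0.10474761575460434, 0.0664946585893631), 3.7604544162750244) [0.39636968 0.32114713 0.05990013]
198 [-1 -4  2  5 -1  4  4  2 -4  5  6 -3 -4 -6  1 -5 59  4  0 -2  5  1 -1  3
 -1]
206 [ 8  1  1  6  0 10  4 11 20 21 25 30 85 87 86 88 83 56 10 14 13  4 -3 -3
 -3]
214 [ 2  4  4  6  3  7 12 10 19 28 24 24 22 17 28 38 43  9 17  8  7  1  1  0
 -1]
222 [-6  3  6  2 12  1 11 13 14 21 26 30 21 18 21 42 48 15 18 12  7 -1  3 -5
  1]
230 [  4   1   6   4   6  10  
[... 257 characters left out ...]
  3
  3]
254 [-1 -3  4  2 13  9 10 14 22 17 24 27 22 21 30 35 43 13  8 12 -4  2  2  0
 -2]
262 [ 3 -1  6  2  5 12 19 22 23 25 31 21 12 18 31 33 13 12 13 14  0  2 -4 -6
 -4]
270 [ 2  2  4  6  2 16 15 14 18 30 30 17 10 20 32 21 12 14 13  7 -6  4 -1  0
  1]
278 [-1  0 -4  1  9 16 18 21 20 30 22 21 10 21 30 47 12 11 12 14  3 -2 -2  0
  5]
286 [-1  2 -1  2  7 13 13 12 15 23 27 20  8 19 33 42 11 14  9 12  3  2  1 -1
 -3]
294 [ 4 -1  0 -3 -2  6  3 19 19 23 28 14 18 23 34 44 11 15 12  8  1 -4  4  4
 -3]
302 [-5  3  1 -6 -3  2 -2  0  8 -8 -2  1 -2  1  5  9 -1  0 -1 -3 -9 -2 -1  0
  0][ WARN:0@0.662] global loadsave.cpp:1063 imwrite_ Unsupported depth image for selected encoder is fallbacked to CV_8U.
```

View pics/crop1.png

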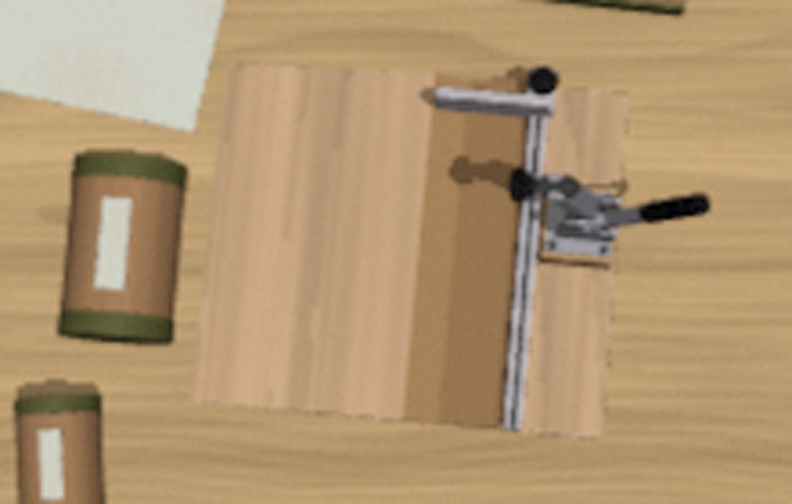

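```bash
python3 - <<'E'
from h import *
from cell import viewer
m=viewer.camera_model("top");P=np.load("P.npy")
w=lambda u,v,z:onplane(m,200+(u+.5)/3.6-.5,180+(v+.5)/3.6-.5,z)
L={}
for n,a,b,z in [("foot",(230,64),(192,400),0),("lip",(436,74),(404,418),.028),("track inner",(528,120),(503,428),.045),("right",(629,92),(603,436),.012)]:
    A,B=w(*a,z),w(*b,z);t=(A-B)[:2];L[n]=(A,B);print(n,A.round(4),B.round(4),"len",np.linalg.norm(t).round(4),"yaw",np.degrees(np.arctan2(t[1],t[0])).round(2))
yaw=np.mean([np.arctan2(*(a-b)[[1,0]]) for a,b in L.values()])
ex=np.array([np.cos(yaw),np.sin(yaw)]);ey=np.array([-ex[1],ex[0]])
print("yaw",np.degrees(yaw))
for n,(A,B) in L.items(): print(n,"along y",A[:2]@ey,B[:2]@ey,"x",A[:2]@ex,B[:2]@ex)
for n,u,v,z in [("stopL",434,104,.087),("stopR",548,114,.087),("stopbackL",436,90,.087),("knob",543,80,.086),("gripend",706,204,.18),("foot",522,184,.2)]:
    A=w(u,v,z)[:2];print(n,A,"x",A@ex,"y",A@ey)
# plane fit via depth of plate top
Q=P[200:214,318:352].reshape(-1,3);Q=Q[(Q[:,2]>.08)&(Q[:,2]<.095)];print("plate x",np.percentile(Q[:,:2]@ex,[2,50,98]),"y",np.percentile(Q[:,:2]@ey,[2,98]))
for nm,c,r in [("handle pts",(366,402),(230,246))]:
    Q=P[r[0]:r[1],c[0]:c[1]].reshape(-1,3);Q=Q[Q[:,2]>.09];print(np.c_[Q[:,:2]@ex,Q[:,:2]@ey,Q[:,2]][::4].round(3))
E
```

```text
foot [0.7226 0.2009 0.    ] [0.4468 0.2291 0.    ] len 0.2772 yaw -5.84
lip [0.7062 0.0313 0.028 ] [0.4302 0.0584 0.028 ] len 0.2774 yaw -5.62
track inner [ 0.6643 -0.0415  0.045 ] [ 0.4213 -0.0186  0.045 ] len 0.2441 yaw -5.37
right [ 0.6936 -0.1255  0.012 ] [ 0.4156 -0.0988  0.012 ] len 0.2792 yaw -5.49
yaw -5.580134634102567
foot along y 0.2701670869365657 0.2714174507991904 x 0.69959519330169 0.4223655813405796
lip along y 0.09978614787649785 0.09997186577390478 x 0.6998164271360472 0.4224356389555198
track inner along y 0.0233366068643375 0.022457084280533023 x 0.6652036616326356 0.42107125692620784
right along y -0.057497906858880274 -0.05793828351395189 x 0.7025038225045379 0.42327050065783334
stopL [0.66891419 0.0330094 ] x 0.6625345614209263 y 0.09789673598423708
stopR [ 0.6603154  -0.05478069] x 0.6625130394302996 y 0.009686545841012166
stopbackL [0.67993706 0.03138485] x 0.6736631601591241 y 0.09735173337603507
knob [ 0.68735441 -0.05140655] x 0.6890958165369164 y 0.015673914203384
gripend [ 0.57460297 -0.16058715] x 0.5874951701396711 y -0.10395300803628452
foot [ 0.58672
[... 459 characters left out ...]
92]
 [ 0.59  -0.059  0.126]
 [ 0.588 -0.068  0.142]
 [ 0.587 -0.077  0.155]
 [ 0.585 -0.085  0.172]
 [ 0.582 -0.093  0.195]
 [ 0.583 -0.103  0.194]
 [ 0.591 -0.05   0.101]
 [ 0.589 -0.06   0.117]
 [ 0.586 -0.068  0.14 ]
 [ 0.584 -0.077  0.159]
 [ 0.582 -0.085  0.177]
 [ 0.581 -0.094  0.187]
 [ 0.581 -0.103  0.193]
 [ 0.588 -0.053  0.101]
 [ 0.586 -0.062  0.122]
 [ 0.582 -0.07   0.147]
 [ 0.582 -0.079  0.158]
 [ 0.579 -0.087  0.178]
 [ 0.579 -0.097  0.185]
 [ 0.584 -0.05   0.106]
 [ 0.583 -0.06   0.121]
 [ 0.581 -0.069  0.139]
 [ 0.579 -0.077  0.157]
 [ 0.579 -0.087  0.162]
 [ 0.581 -0.053  0.108]
 [ 0.581 -0.063  0.115]
 [ 0.579 -0.072  0.137]
 [ 0.581 -0.054  0.095]
 [ 0.574 -0.044  0.098]]
```

The cradle frame is solved: yaw -5.6°, origin near s 0.5715, t 0.0715, with the stop face near cradle x +0.0925. The canister is at cradle (-0.038, 0.259), about 1.5° off parallel. The plan is to push with the open jaws spread along the canister, tilted 15°.

```bash
cat >> h.py <<'E'
X0,T0,YAW=.5715,.0715,np.radians(-5.58)
C=np.array([[np.cos(YAW),-np.sin(YAW),0],[np.sin(YAW),np.cos(YAW),0],[0,0,1]]) # cradle->world
O=C@[X0,T0,0]
def c2w(p): return O+C@np.asarray(p,float)
def w2c(p): return (np.asarray(p)-O)@C
def pose(tilt): # tool y=+cradle x, tool x=+cradle y, z down, then turn about tool y
    return R.from_matrix(C@np.array([[0,1,0],[1,0,0],[0,0,-1.]]))*R.from_rotvec([0,tilt,0])
def rows(targets,s):
    q=rot(s["eef_rot"]);print("TCP cradle",w2c(s["tool_pos"]).round(4),"F",(s["ft_force"]@C).round(2),"t",s["clock"])
    for x,y,z,t in targets:
        print((x,y,z,t),"->",q.inv().apply(c2w([x,y,z])-s["tool_pos"]).round(4),(q.inv()*pose(t)).as_rotvec().round(3))
E
python3 - <<'E'
from h import *
from cell import sensors
rows([(-.038,.36,.22,-.262),(-.038,.355,.045,-.262)],sensors.read_state())
E
```

```text
TCP cradle [-0.4217  0.5346  0.2551] F [0.44 0.67 0.64] t 0.1
(-0.038, 0.36, 0.22, -0.262) -> [-0.4144 -0.0773  0.0352] [ 0.172 -0.221  1.321]
(-0.038, 0.355, 0.045, -0.262) -> [-0.4157 -0.0818  0.2102] [ 0.172 -0.221  1.321]
```

```bash
python3 -m creep '0 0 -0.04 0 0 0 0; -0.05 -0.01 -0.04 0 0 0.15 0; -0.10 -0.02 -0.04 0 0 0.30 0; -0.41 -0.077 0.035 0.172 -0.221 1.321 0; -0.414 -0.077 0.035 0.172 -0.221 1.321 0; -0.414 -0.077 0.035 0.172 -0.221 1.321 0; -0.414 -0.077 0.035 0.172 -0.221 1.321 0; -0.414 -0.077 0.035 0.172 -0.221 1.321 0; -0.414 -0.077 0.035 0.172 -0.221 1.321 0; -0.414 -0.077 0.035 0.172 -0.221 1.321 0; -0.414 -0.077 0.035 0.172 -0.221 1.321 0; -0.414 -0.077 0.035 0.172 -0.221 1.321 0'
python3 - <<'E'
from h import *
from cell import sensors
rows([(-.038,.36,.22,-.262),(-.038,.35,.045,-.262),(-.038,.32,.04,-.262)],sensors.read_state())
E
```

```text
clock: 1.6
tool_pos: [0.572, 0.3796, 0.222]
eef_rot: [0.087, 0.734, 0.667, -0.095]
ft_force: [0.5, 0.5, 0.9]
opening: 0.999
TCP cradle [-0.0392  0.362   0.222 ] F [0.46 0.52 0.93] t 1.6
(-0.038, 0.36, 0.22, -0.262) -> [-0.0014  0.0012  0.0024] [ 0.002 -0.003  0.002]
(-0.038, 0.35, 0.045, -0.262) -> [0.0338 0.0009 0.1742] [ 0.002 -0.003  0.002]
(-0.038, 0.32, 0.04, -0.262) -> [0.0061 0.0009 0.1867] [ 0.002 -0.003  0.002]
```

```bash
python3 -m creep '0.007 0 0.04 0 0 0 0; 0.014 0.001 0.08 0 0 0 0; 0.021 0.001 0.12 0 0 0 0; 0.028 0.001 0.155 0 0 0 0; 0.034 0.001 0.174 0 0 0 0; 0.034 0.001 0.174 0 0 0 0; 0.034 0.001 0.174 0 0 0 0'
python3 - <<'E'
from h import *
from cell import sensors,viewer
s=sensors.read_state()
p,d=viewer.capture("scene");cv2.imwrite("pics/s1.png",cv2.resize(p[190:350,250:470,::-1],None,fx=3.6,fy=3.6))
rows([(-.038,.315,.039,-.262),(-.038,.256,.039,-.262),(-.038,.206,.044,-.262),(-.038,.156,.053,-.262),(-.038,.106,.063,-.262),(-.038,.086,.065,-.262),(-.038,.074,.065,-.262)],s)
E
```

```text
clock: 2.48
tool_pos: [0.574, 0.3679, 0.0465]
eef_rot: [0.088, 0.735, 0.666, -0.094]
ft_force: [0.3, 0.1, 0.3]
opening: 1.001
TCP cradle [-0.0359  0.3504  0.0465] F [0.26 0.1  0.29] t 2.475
(-0.038, 0.315, 0.039, -0.262) -> [-0.0324 -0.0021  0.0162] [ 0.003 -0.004 -0.001]
(-0.038, 0.256, 0.039, -0.262) -> [-0.0894 -0.0021  0.0313] [ 0.003 -0.004 -0.001]
(-0.038, 0.206, 0.044, -0.262) -> [-0.139  -0.0021  0.0392] [ 0.003 -0.004 -0.001]
(-0.038, 0.156, 0.053, -0.262) -> [-0.1897 -0.0021  0.0433] [ 0.003 -0.004 -0.001]
(-0.038, 0.106, 0.063, -0.262) -> [-0.2406 -0.0021  0.0464] [ 0.003 -0.004 -0.001]
(-0.038, 0.086, 0.065, -0.262) -> [-0.2604 -0.0021  0.0496] [ 0.003 -0.004 -0.001]
(-0.038, 0.074, 0.065, -0.262) -> [-0.272  -0.0021  0.0526] [ 0.003 -0.004 -0.001]
```

View pics/s1.png

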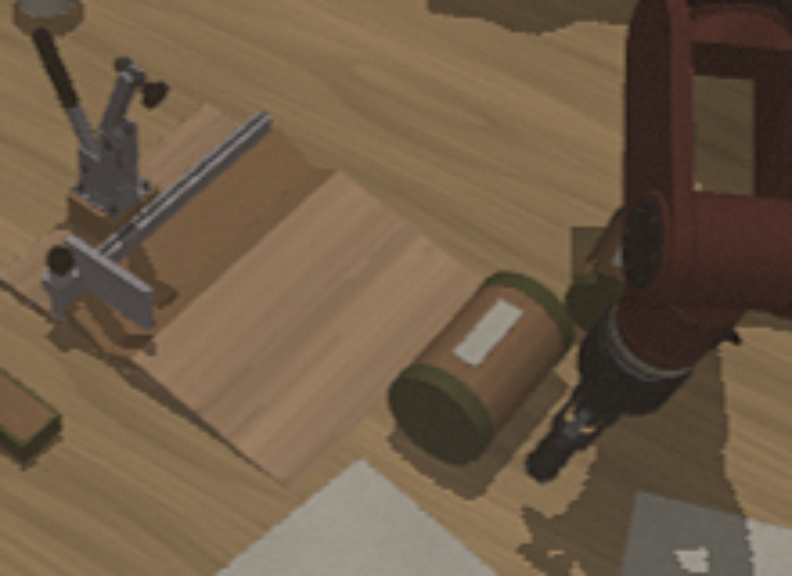

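The gripper, jaws open, stands clear behind the canister (finger at crop (545,465), canister centre about (480,370)). I push gently now, first onto the ramp.

```bash
python3 -m creep '-0.010 -0.001 0.005 0 0 0 0; -0.018 -0.001 0.009 0 0 0 0; -0.024 -0.002 0.012 0 0 0 0; -0.029 -0.002 0.014 0 0 0 0; -0.034 -0.002 0.016 0 0 0 0; -0.039 -0.002 0.018 0 0 0 0; -0.044 -0.002 0.019 0 0 0 0; -0.049 -0.002 0.020 0 0 0 0; -0.054 -0.002 0.022 0 0 0 0; -0.059 -0.002 0.023 0 0 0 0; -0.064 -0.002 0.024 0 0 0 0; -0.069 -0.002 0.026 0 0 0 0; -0.074 -0.002 0.027 0 0 0 0; -0.079 -0.002 0.028 0 0 0 0; -0.084 -0.002 0.030 0 0 0 0; -0.089 -0.002 0.031 0 0 0 0'
python3 - <<'E'
from h import *
from cell import sensors,viewer
s=sensors.read_state()
p,d=viewer.capture("scene");cv2.imwrite("pics/s2.png",cv2.resize(p[190:350,250:470,::-1],None,fx=3.6,fy=3.6))
rows([(-.038,.256,.039,-.262),(-.038,.206,.044,-.262),(-.038,.156,.053,-.262),(-.038,.106,.063,-.262),(-.038,.086,.065,-.262),(-.038,.074,.065,-.262)],s)
E
```

```text
clock: 4.53
tool_pos: [0.5617, 0.2732, 0.0373]
eef_rot: [0.087, 0.735, 0.666, -0.096]
ft_force: [-0.1, 1.3, 0.7]
opening: 1.003
TCP cradle [-0.039   0.255   0.0373] F [-0.2   1.26  0.68] t 4.525
(-0.038, 0.256, 0.039, -0.262) -> [ 0.0005  0.001  -0.0019] [ 0.001 -0.002 -0.001]
(-0.038, 0.206, 0.044, -0.262) -> [-0.0491  0.001   0.0061] [ 0.001 -0.002 -0.001]
(-0.038, 0.156, 0.053, -0.262) -> [-0.0997  0.001   0.0102] [ 0.001 -0.002 -0.001]
(-0.038, 0.106, 0.063, -0.262) -> [-0.1506  0.0011  0.0134] [ 0.001 -0.002 -0.001]
(-0.038, 0.086, 0.065, -0.262) -> [-0.1705  0.0011  0.0166] [ 0.001 -0.002 -0.001]
(-0.038, 0.074, 0.065, -0.262) -> [-0.1821  0.0011  0.0197] [ 0.001 -0.002 -0.001]
```

View pics/s2.png

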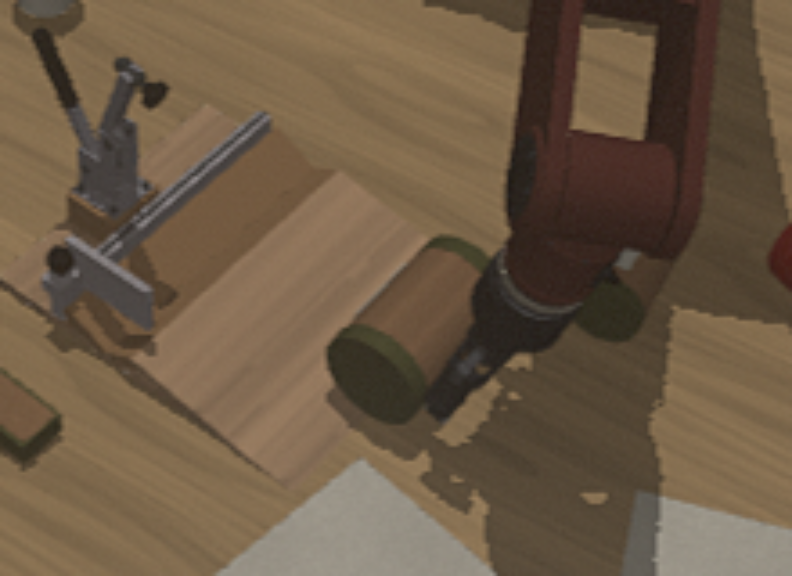

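The canister is rolling parallel to the vee and is at the ramp, centre about crop (410,330), pushed with about 1 N. I carry on up the ramp.

```bash
python3 -m creep '-0.007 0 0.001 0 0 0 0; -0.014 0 0.002 0 0 0 0; -0.021 0 0.003 0 0 0 0; -0.028 0.001 0.004 0 0 0 0; -0.035 0.001 0.0045 0 0 0 0; -0.042 0.001 0.005 0 0 0 0; -0.049 0.001 0.006 0 0 0 0; -0.056 0.001 0.0065 0 0 0 0; -0.063 0.001 0.007 0 0 0 0; -0.070 0.001 0.008 0 0 0 0; -0.077 0.001 0.0085 0 0 0 0; -0.084 0.001 0.009 0 0 0 0; -0.091 0.001 0.0095 0 0 0 0; -0.098 0.001 0.010 0 0 0 0; -0.105 0.001 0.0105 0 0 0 0; -0.112 0.001 0.011 0 0 0 0; -0.119 0.001 0.0115 0 0 0 0; -0.126 0.001 0.012 0 0 0 0; -0.132 0.001 0.0122 0 0 0 0; -0.138 0.001 0.0125 0 0 0 0'
python3 - <<'E'
from h import *
from cell import sensors,viewer
s=sensors.read_state()
p,d=viewer.capture("scene");cv2.imwrite("pics/s3.png",cv2.resize(p[190:350,250:470,::-1],None,fx=3.6,fy=3.6))
rows([(-.038,.106,.063,-.262),(-.038,.086,.065,-.262),(-.038,.074,.065,-.262)],s)
E
```

```text
clock: 7.08
tool_pos: [0.5494, 0.137, 0.0608]
eef_rot: [0.087, 0.735, 0.666, -0.096]
ft_force: [0.8, 1.0, -0.1]
opening: 1.0
TCP cradle [-0.0381  0.1183  0.0608] F [ 0.68  1.11 -0.08] t 7.075
(-0.038, 0.106, 0.063, -0.262) -> [-0.0125  0.0001  0.001 ] [ 0.001 -0.002 -0.001]
(-0.038, 0.086, 0.065, -0.262) -> [-0.0323  0.0001  0.0043] [ 0.001 -0.002 -0.001]
(-0.038, 0.074, 0.065, -0.262) -> [-0.0439  0.0001  0.0073] [ 0.001 -0.002 -0.001]
```

View pics/s3.png

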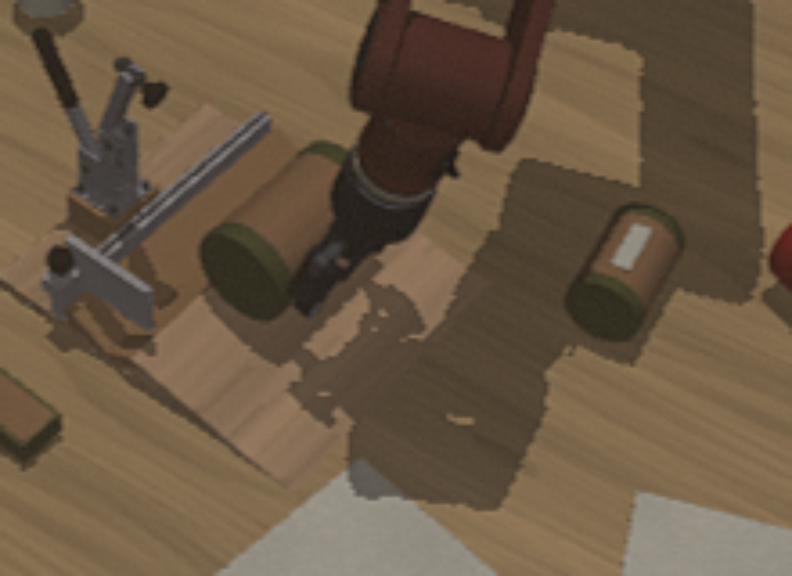

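The canister is high on the ramp, still parallel, just before the lip. Next I ease it over.

```bash
python3 -m creep '-0.005 0 0 0 0 0 0; -0.010 0 0.001 0 0 0 0; -0.014 0 0.001 0 0 0 0; -0.018 0 0.002 0 0 0 0; -0.022 0 0.002 0 0 0 0; -0.026 0 0.003 0 0 0 0; -0.030 0 0.004 0 0 0 0; -0.034 0 0.005 0 0 0 0; -0.037 0 0.006 0 0 0 0; -0.040 0 0.006 0 0 0 0; -0.042 0 0.007 0 0 0 0; -0.044 0 0.007 0 0 0 0; -0.044 0 0.007 0 0 0 0; -0.044 0 0.007 0 0 0 0; -0.044 0 0.007 0 0 0 0; -0.044 0 0.007 0 0 0 0'
python3 - <<'E'
from h import *
from cell import sensors,viewer
s=sensors.read_state()
p,d=viewer.capture("scene");cv2.imwrite("pics/s4.png",cv2.resize(p[190:350,250:470,::-1],None,fx=3.6,fy=3.6))
rows([(-.038,.13,.065,-.262),(-.038,.13,.18,-.262),(-.15,.08,.18,0),(-.17,.0,.18,0)],s)
E
```

```text
clock: 9.12
tool_pos: [0.5451, 0.0934, 0.0653]
eef_rot: [0.087, 0.735, 0.666, -0.096]
ft_force: [0.7, -0.4, -0.1]
opening: 0.998
TCP cradle [-0.0381  0.0745  0.0653] F [ 0.79 -0.37 -0.14] t 9.125
(-0.038, 0.13, 0.065, -0.262) -> [ 0.0537  0.0001 -0.014 ] [ 0.001 -0.002 -0.   ]
(-0.038, 0.13, 0.18, -0.262) -> [ 0.0242  0.0002 -0.1252] [ 0.001 -0.002 -0.   ]
(-0.15, 0.08, 0.18, 0) -> [-0.0242 -0.1118 -0.1124] [ 0.001  0.26  -0.   ]
(-0.17, 0.0, 0.18, 0) -> [-0.1015 -0.1318 -0.0918] [ 0.001  0.26  -0.   ]
```

View pics/s4.png

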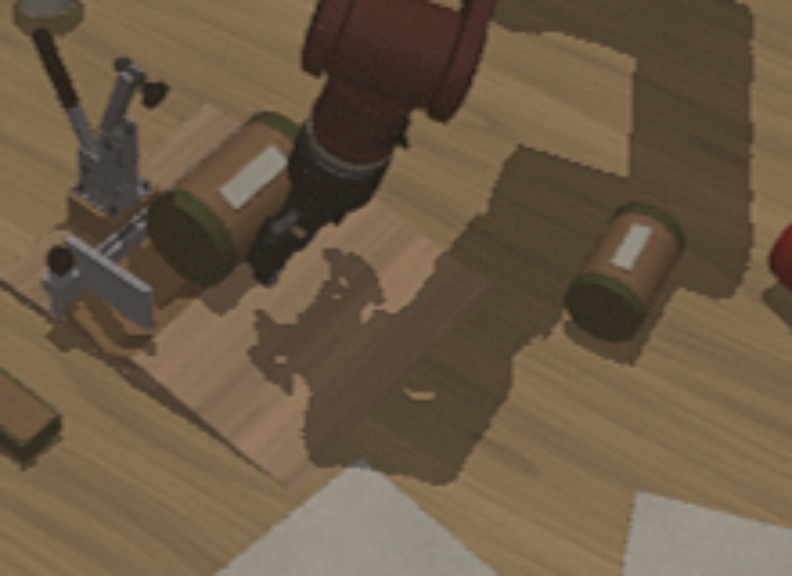

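The canister has dropped into the vee (axis about crop (230,195), label up) and the fingers no longer feel it. I back off and go round to its free end with the jaws shut.

```bash
python3 -m creep '0.015 0 -0.004 0 0 0 0; 0.035 0 -0.009 0 0 0 0; 0.050 0 -0.02 0 0 0 0; 0.035 -0.02 -0.08 0 0 0 0; 0.02 -0.06 -0.12 0 0.1 0 1; -0.024 -0.112 -0.112 0 0.26 0 1; -0.060 -0.125 -0.10 0 0.26 0 1; -0.1015 -0.130 -0.092 0 0.26 0 1; -0.1015 -0.130 -0.092 0 0.26 0 1; -0.1015 -0.130 -0.092 0 0.26 0 1; -0.1015 -0.130 -0.092 0 0.26 0 1'
python3 - <<'E'
from h import *
from cell import sensors,viewer
s=sensors.read_state()
p,d=viewer.capture("top");P=cloud(viewer.camera_model("top"),d)
p2,_=viewer.capture("scene")
Q=((P-O)@C)[190:310,250:420].reshape(-1,3)
k=(Q[:,2]>.075)&(Q[:,2]<.125)&(abs(Q[:,1])<.06)&(Q[:,0]<.08)&(Q[:,0]>-.16);Q=Q[k]
print("canister pts",len(Q),"x",np.percentile(Q[:,0],[1,5,50,95,99]).round(4),"y",np.percentile(Q[:,1],[2,50,98]).round(4),"z98",np.percentile(Q[:,2],98))
top=Q[Q[:,2]>.1]
print("top ridge y",top[:,1].mean(),"yaw rel",np.polyfit(top[:,0],top[:,1],1))
cv2.imwrite("pics/t5.png",cv2.resize(p[180:320,240:420,::-1],None,fx=4,fy=4))
rows([(-.16,.0,.18,0),(-.16,0,.075,0),(-.1,0,.075,0)],s)
E
```

```text
clock: 10.55
tool_pos: [0.4088, 0.033, 0.1803]
eef_rot: [0.0, 0.74, 0.672, 0.0]
ft_force: [-0.5, -0.8, 0.1]
opening: -0.001
canister pts 1439 x [-0.0964 -0.09   -0.0328  0.0254  0.0308] y [-0.0403  0.0005  0.0413] z98 0.11278460563879648
top ridge y 0.0010391373534374762 yaw rel [-0.00225519  0.00096743]
TCP cradle [-0.1679  0.0011  0.1803] F [-0.39 -0.83  0.09] t 10.55
(-0.16, 0.0, 0.18, 0) -> [-0.0011  0.0079  0.0003] [ 0.001 -0.     0.001]
(-0.16, 0, 0.075, 0) -> [-0.0012  0.0078  0.1053] [ 0.001 -0.     0.001]
(-0.1, 0, 0.075, 0) -> [-0.0013  0.0678  0.1054] [ 0.001 -0.     0.001]
```

View pics/t5.png

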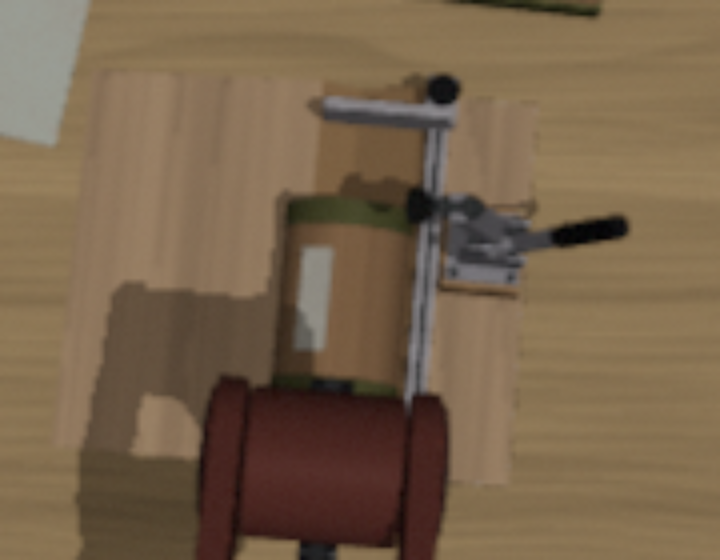

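The canister lies in the vee (y ≈ 0.001, parallel, top z ≈ 0.11), spanning x -0.108 to +0.032. About 60 mm to the stop. I descend behind its end and push.

```bash
python3 -m creep '-0.001 0.004 0.04 0 0 0 1; -0.001 0.006 0.08 0 0 0 1; -0.001 0.006 0.105 0 0 0 1; -0.001 0.006 0.105 0 0 0 1; -0.001 0.014 0.105 0 0 0 1; -0.001 0.022 0.105 0 0 0 1; -0.001 0.028 0.105 0 0 0 1; -0.001 0.034 0.105 0 0 0 1; -0.001 0.040 0.105 0 0 0 1; -0.001 0.046 0.105 0 0 0 1; -0.001 0.052 0.105 0 0 0 1; -0.001 0.058 0.105 0 0 0 1; -0.001 0.064 0.105 0 0 0 1; -0.001 0.070 0.105 0 0 0 1'
python3 - <<'E'
from h import *
from cell import sensors,viewer
s=sensors.read_state()
p,d=viewer.capture("top");P=cloud(viewer.camera_model("top"),d)
Q=((P-O)@C)[190:310,250:420].reshape(-1,3)
k=(Q[:,2]>.085)&(Q[:,2]<.125)&(Q[:,1]>-.025)&(Q[:,1]<.05)&(Q[:,0]<.085)&(Q[:,0]>-.05);Q=Q[k]
print("canister far end x",np.percentile(Q[:,0],[95,99,100]).round(4),"y",np.median(Q[:,1]))
rows([],s)
E
```

```text
clock: 12.4
tool_pos: [0.4789, 0.024, 0.0765]
eef_rot: [0.001, 0.741, 0.672, 0.001]
ft_force: [-3.2, -0.1, 6.0]
opening: -0.001
canister far end x [0.079 0.084 0.085] y 0.006778460400303853
TCP cradle [-0.0972 -0.001   0.0765] F [-3.22 -0.38  5.99] t 12.4
```

```bash
python3 - <<'E'
from h import *
from cell import sensors,viewer
s=sensors.read_state()
p,d=viewer.capture("scene");cv2.imwrite("pics/s6.png",cv2.resize(p[180:300,250:410,::-1],None,fx=5,fy=5))
print((sensors.read_state()["ft_force"]@C).round(2), sensors.read_state()["ft_torque"])
E
```

```text
[-0.64 -0.25  1.68] [0.00261874 0.07698775 0.01660366]
```

View pics/s6.png

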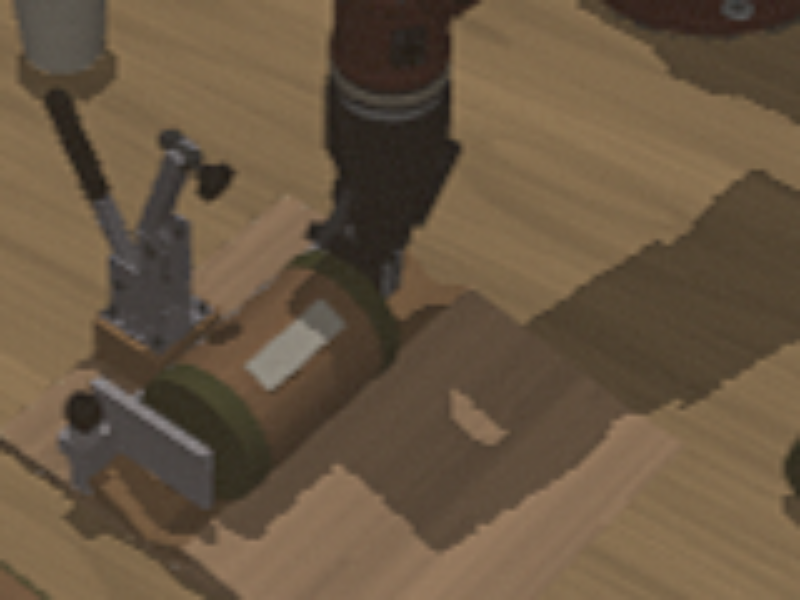

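Canister is close to the stop plate (plate about (150,440), cap (200,420)). The upward force suggests the gripper's flared linkage bears on the cap edge. I back off, lean the tool tip-first, and measure the remaining gap.

```bash
python3 -m creep '0 -0.02 0 0 0 0 1; 0 -0.05 -0.01 -0.15 0 0 1; 0 -0.07 -0.01 -0.35 0 0 1; 0 -0.07 -0.01 -0.35 0 0 1; 0 -0.07 -0.01 -0.35 0 0 1; 0 -0.07 -0.01 -0.35 0 0 1'
python3 - <<'E'
from h import *
from cell import sensors,viewer
s=sensors.read_state()
p,d=viewer.capture("top");m=viewer.camera_model("top");P=cloud(m,d)
q=(P-O)@C
k=(q[...,2]>.095)&(q[...,2]<.125)&(abs(q[...,1])<.02)&(q[...,0]<.088)&(q[...,0]>-.13)
g=(p[...,1].astype(int)>p[...,0].astype(int)) # olive
print("n",k.sum(),"x pct",np.percentile(q[k][:,0],[1,5,50,95,99]).round(4),"y",q[k][:,1].mean(),"olive x",np.percentile(q[k&g][:,0],[1,10,30,50,70,90,99]).round(3))
# colour profile along vee axis at z .109
for x in np.arange(-.10,.11,.005):
    c=(rot(m["orientation"]).inv()).apply(c2w([x,.01,.109])-m["eye"]);K=m["intrinsics"]
    u,v=K[0,2]-K[0,0]*c[0]/c[2],K[1,2]+K[1,1]*c[1]/c[2];print(round(x,3),p[int(round(v)),int(round(u))],end=" ")
R0=rot(s["eef_rot"]);print("\nz axis cradle",R0.as_matrix()[:,2]@C)
rows([],s)
tip=w2c(s["tool_pos"])+.025*(R0.as_matrix()[:,2]@C);print("tip",tip)
for dx,dz in [(.02,0),(.05,0),(0,-.01)]: print(dx,dz,R0.inv().apply(C@[dx,0,dz]).round(4))
E
```

```text
clock: 13.25
tool_pos: [0.4116, 0.0305, 0.0873]
eef_rot: [0.131, 0.729, 0.661, 0.118]
ft_force: [0.3, -0.1, 0.3]
opening: 0.002
n 751 x pct [-0.054  -0.0487  0.014   0.0781  0.084 ] y 5.204085647002144e-05 olive x [-0.055 -0.054 -0.049 -0.041  0.073  0.081  0.083]
-0.1 [123  96  66] -0.095 [122  96  64] -0.09 [123  97  68] -0.085 [121  95  65] -0.08 [122  94  66] -0.075 [122  94  65] -0.07 [121  95  65] -0.065 [106  82  56] -0.06 [30 28 17] -0.055 [53 53 31] -0.05 [64 65 38] -0.045 [66 67 39] -0.04 [64 65 37] -0.035 [117  89  64] -0.03 [117  89  64] -0.025 [115  88  62] -0.02 [121  98  76] -0.015 [121 101  80] -0.01 [125 108  92] -0.005 [129 115 100] 0.0 [130 118 105] 0.005 [132 123 111] 0.01 [121  98  73] 0.015 [122 101  82] 0.02 [124 109  92] 0.025 [128 113  98] 0.03 [127 116 103] 0.035 [130 121 108] 0.04 [132 122 111] 0.045 [122 102  82] 0.05 [122 100  78] 0.055 [117  88  62] 0.06 [115  88  62] 0.065 [112  87  61] 0.07 [63 64 36] 0.075 [65 66 38] 0.08 [63 64 36] 0.085 [65 65 47] 0.09 [63 60 62] 0.095 [135 132 134] 0.1 [119 105  96] 0.105 [124  97  68] 
z axis cradle [ 3.47210894e-01 -2.41593074e-04 -9.37787042e-01]
TCP cradle [-0.1648 -0.0011  0.0873] F [ 0.32 -0.08  0.3 ] t 13.25
tip [-0.15613272 -0.00111053  0.06383728]
0.02 0 [0.     0.0188 0.0069]
0.05 0 [0.     0.0469 0.0174]
0 -0.01 [-0.     -0.0035  0.0094]
```

Canister spans x -0.055 to 0.084; about 8 mm left. Tip-first approach follows, with a force check.

```bash
python3 -m creep '0 0.027 0.014 0 0 0 1; 0 0.055 0.024 0 0 0 1; 0 0.067 0.029 0 0 0 1; 0 0.071 0.030 0 0 0 1; 0 0.075 0.032 0 0 0 1; 0 0.077 0.033 0 0 0 1; 0 0.079 0.034 0 0 0 1; 0 0.081 0.034 0 0 0 1'
python3 - <<'E'
from h import *
from cell import sensors
s=sensors.read_state();rows([],s)
E
python3 -m creep '0 0.002 0.0007 0 0 0 1; 0 0.004 0.0014 0 0 0 1'
python3 -m creep '0 0.0015 0.0005 0 0 0 1; 0 0.003 0.001 0 0 0 1'
```

```text
clock: 14.3
tool_pos: [0.4954, 0.0224, 0.081]
eef_rot: [0.129, 0.729, 0.661, 0.117]
ft_force: [-1.2, -0.2, -0.4]
opening: -0.002
TCP cradle [-0.0807 -0.001   0.081 ] F [-1.14 -0.27 -0.38] t 14.3
clock: 14.55
tool_pos: [0.4997, 0.022, 0.0811]
eef_rot: [0.129, 0.73, 0.661, 0.117]
ft_force: [-1.8, 0.2, 0.4]
opening: 0.003
clock: 14.8
tool_pos: [0.5028, 0.0217, 0.081]
eef_rot: [0.129, 0.73, 0.661, 0.117]
ft_force: [-1.0, -0.3, 1.3]
opening: -0.002
```

```bash
for i in 1; do :; done
python3 -m creep '0 0.001 0.0004 0 0 0 1; 0 0.002 0.0007 0 0 0 1' | grep -E 'pos|force'
python3 -m creep '0 0.001 0.0004 0 0 0 1; 0 0.002 0.0007 0 0 0 1' | grep -E 'pos|force'
python3 - <<'E'
from h import *
from cell import sensors,viewer
p,d=viewer.capture("top");m=viewer.camera_model("top");q=(cloud(m,d)-O)@C
k=(q[...,2]>.095)&(q[...,2]<.125)&(abs(q[...,1])<.02)&(q[...,0]<.12)&(q[...,0]>-.0)
print(np.percentile(q[k][:,0],[95,99,100]))
for x in np.arange(.07,.11,.0025):
    c=(rot(m["orientation"]).inv()).apply(c2w([x,.01,.1])-m["eye"]);K=m["intrinsics"]
    u,v=K[0,2]-K[0,0]*c[0]/c[2],K[1,2]+K[1,1]*c[1]/c[2];print(round(x,4),p[int(round(v)),int(round(u))],end=" ")
rows([],sensors.read_state())
E
```

```text
tool_pos: [0.505, 0.0214, 0.0811]
ft_force: [-0.7, -0.8, -0.5]
tool_pos: [0.5072, 0.0212, 0.0812]
ft_force: [-1.3, 0.2, 0.6]
[0.08885275 0.09241064 0.09419039]
0.07 [119  91  65] 0.0725 [122  94  68] 0.075 [111  86  61] 0.0775 [81 72 47] 0.08 [67 66 39] 0.0825 [68 67 40] 0.085 [67 68 41] 0.0875 [66 66 38] 0.09 [65 66 38] 0.0925 [65 66 38] 0.095 [103 101  95] 0.0975 [138 135 138] 0.1 [131 127 127] 0.1025 [121 109  99] 0.105 [125  97  67] 0.1075 [126  99  69] TCP cradle [-0.0686 -0.0011  0.0813] F [-0.96  0.36  0.07] t 15.35
```

Very near contact. I keep creeping 1 mm per row.

```bash
python3 -m creep '0 0.001 0.0004 0 0 0 1; 0 0.001 0.0004 0 0 0 1' | grep -E 'pos|force'
python3 -m creep '0 0.001 0.0004 0 0 0 1; 0 0.001 0.0004 0 0 0 1' | grep -E 'pos|force'
python3 -m creep '0 0.001 0.0004 0 0 0 1; 0 0.001 0.0004 0 0 0 1' | grep -E 'pos|force'
```

```text
tool_pos: [0.5084, 0.0211, 0.0813]
ft_force: [-1.0, -0.0, -0.2]
tool_pos: [0.5095, 0.021, 0.0813]
ft_force: [-1.3, 0.1, 0.4]
tool_pos: [0.5106, 0.0209, 0.0813]
ft_force: [-0.8, -0.0, 0.1]
```

```bash
python3 -m creep '0 0.001 0.0004 0 0 0 1; 0 0.001 0.0004 0 0 0 1' | grep -E 'pos|force'
python3 -m creep '0 0.001 0.0004 0 0 0 1; 0 0.001 0.0004 0 0 0 1' | grep -E 'pos|force'
python3 -m creep '0 0.001 0.0004 0 0 0 1; 0 0.001 0.0004 0 0 0 1' | grep -E 'pos|force'
```

```text
tool_pos: [0.5117, 0.0208, 0.0812]
ft_force: [0.3, 0.5, 0.5]
tool_pos: [0.5121, 0.0208, 0.0809]
ft_force: [-4.8, 0.7, 3.3]
tool_pos: [0.5123, 0.0208, 0.0807]
ft_force: [-10.4, 0.1, 8.5]
```

Pressed home at about 10 N (the tool stopped at x 0.512 while the command went on). I ease back slowly, hold lightly for a moment, then retreat.

```bash
python3 -m creep '0 -0.001 -0.0004 0 0 0 1; 0 -0.001 -0.0004 0 0 0 1' | grep -E 'pos|force'
python3 -m creep '0 -0.003 -0.001 0 0 0 1; 0 -0.008 -0.003 0 0 0 1; 0 -0.020 -0.007 0 0 0 1; 0 -0.047 -0.017 0 0 0 1; 0 -0.085 -0.045 0 0 0 1; 0 -0.085 -0.045 0 0 0 1' | grep -E 'pos|force'
python3 - <<'E'
from h import *
from cell import sensors,viewer
s=sensors.read_state()
p,d=viewer.capture("top");m=viewer.camera_model("top");q=(cloud(m,d)-O)@C
k=(q[...,2]>.095)&(q[...,2]<.125)&(abs(q[...,1])<.03)&(q[...,0]<.12)&(q[...,0]>-.07)
print("x",np.percentile(q[k][:,0],[1,50,99]),"fit",np.polyfit(q[k][:,0],q[k][:,1],1))
k=(q[...,2]>.05)&(q[...,2]<.25)&(q[...,1]<-.13)&(q[...,1]>-.2)&(abs(q[...,0]-.015)<.03);print("handle",q[k].mean(0),np.polyfit(q[k][:,1],q[k][:,2],1))
cv2.imwrite("pics/t7.png",cv2.resize(p[180:320,240:420,::-1],None,fx=4,fy=4))
rows([(-.12,0,.30,0),(.015,-.06,.30,0),(.015,-.127,.28,0),(.015,-.127,.185,0)],s)
E
```

```text
tool_pos: [0.5121, 0.0208, 0.0809]
ft_force: [-5.1, 0.3, 4.2]
tool_pos: [0.4141, 0.0306, 0.0933]
ft_force: [0.4, -0.5, -0.0]
x [-0.04111809  0.02743346  0.09640295] fit [0.00012612 0.00021754]
handle [ 0.01389724 -0.15351511  0.16416311] [-1.7951554  -0.11142037]
TCP cradle [-0.1624 -0.0008  0.0933] F [ 0.44 -0.49 -0.01] t 17.85
(-0.12, 0, 0.3, 0) -> [ 0.0008  0.1106 -0.1797] [ 0.349 -0.    -0.   ]
(0.015, -0.06, 0.3, 0) -> [-0.0592  0.2374 -0.1335] [ 0.349 -0.    -0.   ]
(0.015, -0.127, 0.28, 0) -> [-0.1262  0.2306 -0.1147] [ 0.349 -0.    -0.   ]
(0.015, -0.127, 0.185, 0) -> [-0.1262  0.1981 -0.0255] [ 0.349 -0.    -0.   ]
```

View pics/t7.png

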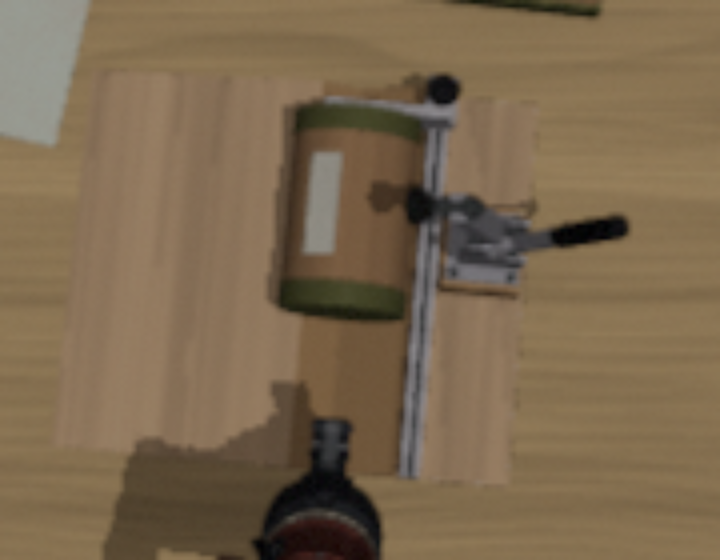

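The canister sits square against the stop (vee y ≈ 0, parallel), clamp open. Next I travel over to the inner side of the handle.

```bash
python3 -m creep '0 0.018 -0.06 0.1 0 0 1; 0 0.036 -0.11 0.2 0 0 1; 0 0.08 -0.16 0.3 0 0 1; 0 0.11 -0.18 0.349 0 0 1; -0.02 0.155 -0.163 0.349 0 0 1; -0.04 0.20 -0.147 0.349 0 0 1; -0.06 0.237 -0.134 0.349 0 0 1; -0.10 0.237 -0.134 0.349 0 0 1; -0.126 0.235 -0.128 0.349 0 0 1; -0.126 0.231 -0.115 0.349 0 0 1; -0.126 0.231 -0.115 0.349 0 0 1; -0.126 0.231 -0.115 0.349 0 0 1' | grep -E 'clock|pos|force'
python3 - <<'E'
from h import *
from cell import sensors,viewer
T=[(.015,-.124,.193,0)]
for a in np.radians([64,55,45,35,25,15,8,4,2]):
    T.append((.015,-.115-.1*np.cos(a)+.008*np.sin(a)+.011,.075+.1*np.sin(a)+.008*np.cos(a)+.025,0))
rows(np.round(T,4),sensors.read_state())
E
```

```text
clock: 19.4
tool_pos: [0.5823, -0.1118, 0.2813]
ft_force: [-1.2, -0.3, -0.1]
TCP cradle [ 0.0189 -0.1262  0.2813] F [-1.2  -0.41 -0.08] t 19.4
(np.float64(0.015), np.float64(-0.124), np.float64(0.193), np.float64(0.0)) -> [ 0.0021 -0.004   0.0883] [ 0.002 -0.     0.001]
(np.float64(0.015), np.float64(-0.1406), np.float64(0.1934), np.float64(0.0)) -> [-0.0145 -0.004   0.0879] [ 0.002 -0.     0.001]
(np.float64(0.015), np.float64(-0.1548), np.float64(0.1865), np.float64(0.0)) -> [-0.0287 -0.004   0.0948] [ 0.002 -0.     0.001]
(np.float64(0.015), np.float64(-0.1691), np.float64(0.1764), np.float64(0.0)) -> [-0.043  -0.0041  0.1049] [ 0.002 -0.     0.001]
(np.float64(0.015), np.float64(-0.1813), np.float64(0.1639), np.float64(0.0)) -> [-0.0552 -0.0041  0.1173] [ 0.002 -0.     0.001]
(np.float64(0.015), np.float64(-0.1912), np.float64(0.1495), np.float64(0.0)) -> [-0.0651 -0.0041  0.1317] [ 0.002 -0.     0.001]
(np.float64(0.015), np.float64(-0.1985), np.float64(0.1336), np.float64(0.0)) -> [-0.0724 -0.0041  0.1476] [ 0.002 -0.     0.001]
(np.float64(0.015), np.float64(-0.2019), np.float64(0.1218), np.float64(0.0)) -> [-0.0758 -0.0042  0.1594] [ 0.002 -0.     0.001]
(np.float64(0.015), np.float64(-0.2032), np.float64(0.115), np.float64(0.0)) -> [-0.0771 -0.0042  0.1662] [ 0.002 -0.     0.001]
(np.float64(0.015), np.float64(-0.2037), np.float64(0.1115), np.float64(0.0)) -> [-0.0776 -0.0042  0.1697] [ 0.002 -0.     0.001]
```

Descend, then the first part of the arc.

```bash
python3 -m creep '0.002 -0.004 0.03 0 0 0 1; 0.002 -0.004 0.06 0 0 0 1; 0.002 -0.004 0.083 0 0 0 1; 0.002 -0.004 0.088 0 0 0 1; 0.002 -0.004 0.088 0 0 0 1' | grep -E 'clock|pos|force'
python3 -m creep '-0.006 0 0 0 0 0 1; -0.012 0 0 0 0 0 1; -0.0165 0 0 0 0 0 1; -0.021 0 0.002 0 0 0 1; -0.026 0 0.0045 0 0 0 1; -0.031 0 0.007 0 0 0 1' | grep -E 'clock|pos|force'
python3 - <<'E'
from h import *
from cell import sensors,viewer
p,d=viewer.capture("scene");cv2.imwrite("pics/s8.png",cv2.resize(p[150:300,220:400,::-1],None,fx=4,fy=4))
T=[]
for a in np.radians([55,50,45,40,35,30,25,20,15,8,4,2]):
    T.append((.015,-.115-.1*np.cos(a)+.008*np.sin(a)+.011,.075+.1*np.sin(a)+.008*np.cos(a)+.025,0))
rows(np.round(T,4).tolist(),sensors.read_state())
E
```

```text
clock: 20.02
tool_pos: [0.5789, -0.11, 0.1942]
ft_force: [-0.1, 0.1, -1.0]
clock: 20.78
tool_pos: [0.5755, -0.1416, 0.1865]
ft_force: [0.7, 1.3, 1.1]
TCP cradle [ 0.0147 -0.157   0.1859] F [-0.37 -0.27 -0.49] t 20.825
(0.015, -0.1548, 0.1865, 0.0) -> [ 0.0022  0.0003 -0.0006] [ 0.001  0.001 -0.001]
(0.015, -0.1622, 0.1817, 0.0) -> [-0.0052  0.0003  0.0042] [ 0.001  0.001 -0.001]
(0.015, -0.1691, 0.1764, 0.0) -> [-0.0121  0.0003  0.0095] [ 0.001  0.001 -0.001]
(0.015, -0.1755, 0.1704, 0.0) -> [-0.0185  0.0003  0.0155] [ 0.001  0.001 -0.001]
(0.015, -0.1813, 0.1639, 0.0) -> [-0.0243  0.0003  0.022 ] [ 0.001  0.001 -0.001]
(0.015, -0.1866, 0.1569, 0.0) -> [-0.0296  0.0003  0.0291] [ 0.001  0.001 -0.001]
(0.015, -0.1912, 0.1495, 0.0) -> [-0.0342  0.0003  0.0365] [ 0.001  0.001 -0.001]
(0.015, -0.1952, 0.1417, 0.0) -> [-0.0381  0.0003  0.0443] [ 0.001  0.001 -0.001]
(0.015, -0.1985, 0.1336, 0.0) -> [-0.0414  0.0002  0.0524] [ 0.001  0.001 -0.001]
(0.015, -0.2019, 0.1218, 0.0) -> [-0.0448  0.0002  0.0642] [ 0.001  0.001 -0.001]
(0.015, -0.2032, 0.115, 0.0) -> [-0.0461  0.0002  0.071 ] [ 0.001  0.001 -0.001]
(0.015, -0.2037, 0.1115, 0.0) -> [-0.0466  0.0002  0.0745] [ 0.001  0.001 -0.001]
```

View pics/s8.png

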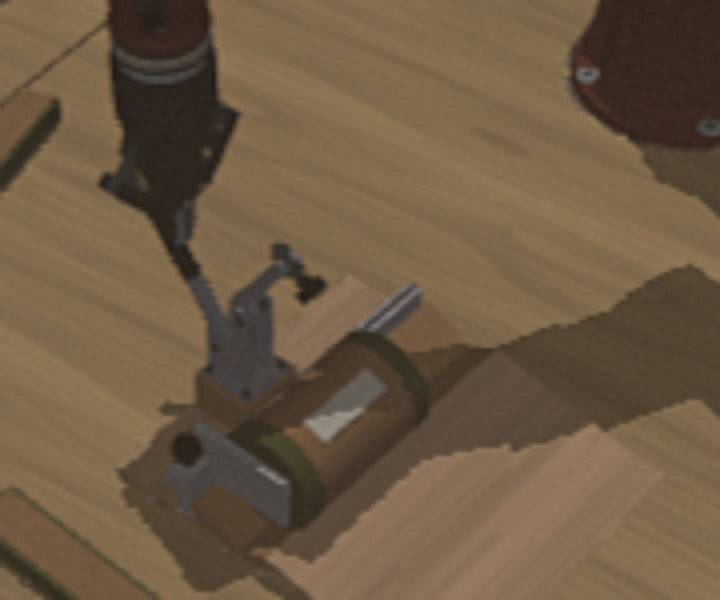

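The handle is turning with the finger on its grip (about (188,260)) and the arm is lowering. I continue the arc.

```bash
python3 -m creep '-0.005 0 0.004 0 0 0 1; -0.009 0 0.007 0 0 0 1; -0.012 0 0.0095 0 0 0 1; -0.0155 0 0.0125 0 0 0 1; -0.0185 0 0.0155 0 0 0 1; -0.0215 0 0.0185 0 0 0 1; -0.0243 0 0.022 0 0 0 1; -0.027 0 0.0255 0 0 0 1; -0.0296 0 0.029 0 0 0 1; -0.032 0 0.033 0 0 0 1; -0.0342 0 0.0365 0 0 0 1; -0.036 0 0.0405 0 0 0 1; -0.038 0 0.0445 0 0 0 1; -0.040 0 0.0485 0 0 0 1; -0.0415 0 0.0525 0 0 0 1' | grep -E 'clock|pos|force'
python3 -m creep '-0.001 0 0.003 0 0 0 1; -0.002 0 0.006 0 0 0 1; -0.003 0 0.009 0 0 0 1; -0.0035 0 0.012 0 0 0 1; -0.004 0 0.015 0 0 0 1' | grep -E 'clock|pos|force'
python3 - <<'E'
from h import *
from cell import sensors
rows([(.015,-.2032,.115,0),(.015,-.2037,.1115,0)],sensors.read_state())
E
```

```text
clock: 22.7
tool_pos: [0.5714, -0.1826, 0.1338]
ft_force: [-0.4, 1.2, -0.2]
clock: 23.32
tool_pos: [0.571, -0.1867, 0.1189]
ft_force: [-0.9, -0.3, 2.6]
TCP cradle [ 0.015  -0.2017  0.1189] F [-0.89 -0.38  2.56] t 23.325
(0.015, -0.2032, 0.115, 0) -> [-0.0015  0.      0.0039] [ 0.002  0.    -0.   ]
(0.015, -0.2037, 0.1115, 0) -> [-0.002  -0.      0.0074] [ 0.002  0.    -0.   ]
```

```bash
python3 -m creep '0 0 0.0015 0 0 0 1; -0.001 0 0.003 0 0 0 1; -0.001 0 0.0045 0 0 0 1' | grep -E 'clock|pos|force'
python3 -m creep '0 0 0.0015 0 0 0 1; 0 0 0.003 0 0 0 1' | grep -E 'clock|pos|force'
python3 - <<'E'
from h import *
from cell import sensors,viewer
s=sensors.read_state()
p,d=viewer.capture("top");q=(cloud(viewer.camera_model("top"),d)-O)@C
k=(q[...,2]>.06)&(q[...,2]<.12)&(q[...,1]<-.14)&(q[...,1]>-.26)&(abs(q[...,0]-.015)<.012)
for a,b,c in q[k][::3]: print((round(b,3),round(c,3)),end=" ")
rows([],s)
E
```

```text
clock: 23.7
tool_pos: [0.5709, -0.1876, 0.1143]
ft_force: [-0.7, -0.2, 1.1]
clock: 23.95
tool_pos: [0.571, -0.1878, 0.1125]
ft_force: [-3.2, 0.7, 10.1]
(np.float64(-0.143), np.float64(0.081)) (np.float64(-0.143), np.float64(0.083)) (np.float64(-0.152), np.float64(0.078)) (np.float64(-0.159), np.float64(0.085)) (np.float64(-0.146), np.float64(0.082)) (np.float64(-0.155), np.float64(0.074)) (np.float64(-0.141), np.float64(0.084)) (np.float64(-0.149), np.float64(0.084)) (np.float64(-0.158), np.float64(0.079)) (np.float64(-0.144), np.float64(0.082)) (np.float64(-0.152), np.float64(0.081)) (np.float64(-0.189), np.float64(0.091)) (np.float64(-0.19), np.float64(0.086)) (np.float64(-0.191), np.float64(0.08)) (np.float64(-0.196), np.float64(0.104)) TCP cradle [ 0.0151 -0.2029  0.1125] F [-3.23  0.35 10.15] t 23.95
```

The force dropped off to about 1 N and then rose to 10 N against the hard stop, at the height expected for locked. I lift clear and check.

```bash
python3 -m creep '0 0 -0.003 0 0 0 1; 0 0 -0.03 0 0 0 1; 0 0 -0.08 0 0 0 1; 0 0 -0.13 0 0 0 1; -0.10 -0.10 -0.13 0 0 0 1; -0.12 -0.14 -0.13 0 0 0 1; -0.12 -0.14 -0.13 0 0 0 1; -0.12 -0.14 -0.13 0 0 0 1' | grep -E 'clock|pos|force'
python3 - <<'E'
from h import *
from cell import sensors,viewer
s=sensors.read_state()
p,d=viewer.capture("top");m=viewer.camera_model("top");q=(cloud(m,d)-O)@C
k=(q[...,2]>.06)&(q[...,2]<.12)&(q[...,1]<-.17)&(q[...,1]>-.26)&(abs(q[...,0]-.015)<.012)
h=q[k];print("handle n",len(h),"z top median",np.median(h[:,2]),"fit",np.polyfit(h[:,1],h[:,2],1),"y",h[:,1].min())
k=(q[...,2]>.095)&(q[...,2]<.125)&(abs(q[...,1])<.03)&((q[...,0]<-.01)|(q[...,0]>.04))&(q[...,0]>-.07)&(q[...,0]<.12)
print("can x",np.percentile(q[k][:,0],[1,99]),"fit",np.polyfit(q[k][:,0],q[k][:,1],1))
p,d=viewer.capture("scene");cv2.imwrite("pics/s9.png",cv2.resize(p[170:300,230:400,::-1],None,fx=4.5,fy=4.5))
rows([],s)
E
```

```text
clock: 25.0
tool_pos: [0.4167, -0.2947, 0.2408]
ft_force: [0.5, 0.2, -0.1]
handle n 156 z top median 0.08704610317485562 fit [-0.05063057  0.07618843] y -0.24493424674313075
can x [-0.04184203  0.09740784] fit [3.20793126e-03 9.08316424e-05]
TCP cradle [-0.1281 -0.3243  0.2408] F [ 0.48  0.28 -0.09] t 25.0
```

View pics/s9.png

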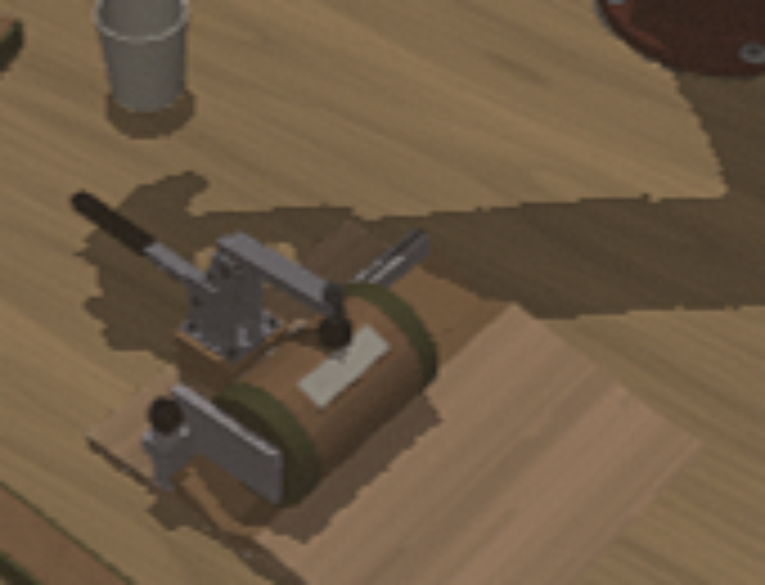

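The handle slope is 2.9°, which is locked. The foot (335,330) is on the canister, the canister end is against the plate, and the robot is clear. Handing in.

```bash
python3 -c "from cell import job; print(job.hand_in())"
```

```text
the job is handed in; nothing more can be done
None
```

The canister is in the vee, pressed against the end stop and clamped, and I handed the job in at about 25 s of the 69 s allowed. No verdict was reported.

- **Rolling:** I rolled it up the ramp with the open jaws spread along its length, at about 1 N. It settled at y ≈ 0 with its axis parallel to the vee.
- **Sliding:** I pushed it along the vee with the shut fingertips until it met the stop. The highest reading while pressing was about 10 N along the vee, with 8.5 N upward. On the first try an upward force of 6 N showed, probably the gripper's wider linkage bearing on the cap edge. I backed off and finished with the tool leaned tip-first.
- **Clamping:** I pushed the handle round its arc until it dropped over. It then met its hard stop at about 10 N.

Last checks, with the robot clear of everything:
- **Handle:** it lies 2.9° above level, against about 3° when locked.
- **Foot:** it is visibly down on the canister. Its pressing force could not be measured.
- **Canister:** it is parallel to the vee within 0.2°. Its far end showed at x 0.097, 1 mm or so further than before clamping, when it was touching. My early estimate of the stop face, x 0.0925, was about 4 mm short of where contact came.
- **Boxes and cup:** I never went near them, but did not measure them again at the end.

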